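# Open the yellow varnish cabinet

### The arm

A 7-joint arm with a two-finger parallel gripper is mounted at the origin on the work surface. World frame = base frame: x ahead of the robot, y to its left, z up, the work surface at z = 0. Lengths are in m, angles in rad, forces in N, time in s.
With the tool pointing down it reaches from about 0.4 to 0.85 m from the base axis. Payload 4.5 kg.
Tool frame: the origin (TCP) lies at the very end of the fingers, on their centre line; the grasp point (between the pads) lies 19 mm behind it (r.grip_point_offset is the distance from the TCP to the grasp point, in m); z points along the fingers, y is the line along which they close (so a half turn about z gives the same grasp; the last joint's range is limited). The gripper opens to 88 mm and grips with 3 to 60 N. Pads are 18 mm wide; open, the fingers measure 123 mm over their backs; the gripper's body (75 mm by 187 mm) begins 45 mm behind the grasp point.
Start: joints at [1.22, 0.689, -0.195, 1.565, 0.157, 0.902, -0.215], TCP at [0.235, -0.579, 0.239] pointing down, gripper open.
Joint ranges: [-3.01, 3.01], [-0.46, 2.08], [-1.47, 1.51], [0.13, 2.56], [-1, 4.14], [0.04, 2.09], [-2.66, 2.66]. Speed limits (rad/s): [2.57, 2.57, 3.14, 3.14, 3.14, 3.14, 3.14].

### API

Orientations are given as a unit quaternion [x, y, z, w].
In Python, from plant import r gives the robot as it stands.
- The arm moves only by the tool carry_out, never from a script. Its argument "rows" is a list of rows, each a list of 3 entries, a list of its own where there are three numbers: the shift along the tool's x, y, z in cm, then the turn, a rotation vector about the tool's x, y, z in degrees, then the closure, from 0 (fully open) to 1 (shut). A call has 1 to 12 rows; each row is the pose to reach, as a shift and turn from the pose commanded when the call began, along the tool's axes at that moment; what a row does not reach only later rows make up. A row lasts 1/10 s, in which the tool goes at most 50 mm and 8.59 degrees, less where a joint would pass 70% of its speed; a pose out of reach is approached as far as the arm can. A call with a gripper value outside its range is refused whole. The fingers move at their own pace and stop on an object; "newtons" is the grip in N (left out, the last holds). Time passes only in rows, so rows that repeat a pose let the fingers close. It gives the time, the measured TCP pose, the force, the opening and the grip force at its end, in the units of the state.
- r.get_state(): the state, without advancing time (a new reading comes with each control period).
- r.snapshot(name): name is "scene" or "top"; returns a dict with "image" (480x640x3 uint8, red, green, blue), "fx", "fy", "cx", "cy" (pixels), "dist_coeffs" ([k1, k2, p1, p2, k3] as OpenCV has them; the pictures are not rectified), "pose" (4x4, takes a point from camera to world coordinates). Camera axes: x right, y up, looking along -z (the intrinsics and any distortion apply to the point x, -y, -z); pixel columns grow to the right and rows downward; lengths in m; the calibration is good to about 2 mm. A picture is of the moment at which its call begins. There is no depth.
- r.finish_job(): hands the job in; it is judged then, once.
The state is a dict: "clock": time; "q": joint angles; "qd": joint speeds; "joint_torque": joint torques, N m; "tool_pos": TCP position; "eef_rot": TCP orientation; "contact_force": force on the tool from outside, world axes, zero at the start; "moment": the same for the moment, N m; "opening": opening from 0.0 (shut) to 1.0 (fully open); "finger_force": force on a finger pad.
Only numpy, scipy, OpenCV 4.12 (cv2) and the standard library are available. Lean on these libraries where they do the work, as an engineer would, in place of code of your own. Each camera call takes 0.05 s, during which the arm holds its last target. There are 200 camera calls.

### The job

On the violin maker's bench, open the small yellow varnish cabinet: lift its red paddle handle to free the latch, swing the door open until it stands about square to the cabinet, and let go. Leave the grey cabinet shut and the varnished violin plate on the mat where it lies.

Things in the scene. Friction and masses are not known exactly. Their poses are not given: they have to be found in the camera images.
- yellow_cabinet: Yellow steel bench-top cabinet with a red paddle on its door, fixed to the bench; a grey twin with a black paddle stands near, and the two may be swapped. 140 mm deep (x), 180 wide (y), 160 high on a 30 mm plinth. Origin: centre of the underside, on the bench. Its -x points out of the door, roughly at the robot; +y left as the robot sees it. Door's outer face at x = -82 mm.
- yellow_hinge (a point): Foot of the yellow door's vertical hinge axis: x = -76, y = +85, z = 30 mm in the cabinet's frame. The door is 12 mm thick and 170 mm wide, from 31 to 153 mm above the bench.
- yellow_grip (a point): Middle of the red paddle, moving with it; at rest 123 mm above the bench, 44 mm out from the door's face. The paddle is a plate 36 mm wide (across the door), 12 mm thick, reaching 58 mm from its pivot and drooping 17 degrees; this point is 42 mm from the pivot. Pinch it from above by its two side edges, 36 mm apart: it turns between the finger pads as it is lifted.
- yellow_paddle (a joint): Lift of the paddle, rad: 0 at rest, 0.6 fully lifted (17 degrees above level, grip point 147 mm high). Pivot: level axis along y at x = -86, y = -50, z = 135 mm in the cabinet's frame. Sprung to 0: 3 N at the grip point starts it, 6 N holds it up. A hidden pawl holds the door shut until about 0.32; dropped with the door shut it latches again.
- yellow_door (a joint): Opening of the yellow door, rad: 0 shut, 1.57 square to the cabinet, 1.9 at its stop. Hinged on its left (the cabinet's +y), it swings out towards the robot, clockwise seen from above. Light friction: it stays where it is left; about 1 N at the paddle moves it.
- grey_door (a joint): Opening of the other, grey cabinet's door, rad; 0 shut. To be left shut.
- violin: Loose, red-brown varnished violin plate, 356 mm long, 200 wide, 14 thick, lying flat on the thin grey mat between robot and cabinets. Origin: centre of its underside, 3 mm above the bench; x along its length. To be left where it lies.

How it is judged:
On the way:
1. the red paddle is lifted far enough to withdraw the pawl while the door is still shut (paddle above 0.32 rad, door below 0.15 rad) (value of joint yellow_paddle above 0.32 rad and value of joint yellow_door below 0.15 rad).
At the end, for the whole second after the job is handed in: The yellow door stands still, open by at least 1.2 rad (69 degrees; square is 90), its paddle let go and sprung back (below 0.1 rad); the grey door is shut (below 0.05 rad) and the violin plate within 20 mm of where it lay (value of joint yellow_door above 1.2 rad and velocity of joint yellow_door between -0.05 and 0.05 rad/s and value of joint yellow_paddle below 0.1 rad and value of joint grey_door below 0.05 rad and distance of violin from where it was at the start of the episode below 0.02 m); the robot touches nothing.
It fails at once if the grey cabinet's door is opened (more than 0.1 rad) (value of joint grey_door above 0.1 rad).
It fails at once if the violin plate is shifted by more than 20 mm (distance of violin from where it was at the start of the episode above 0.02 m).
It also fails if it takes over 38 s, if anything falls off the work surface, if the arm or the gripper's body presses on something with over 40 N, if the wrist force passes 120 N, or if a joint passes its speed limit or range.

## Working session

There is one attempt and no reset: what is moved stays moved. The work goes in short steps, Python scripts to look and compute and a tool call to move; the robot and the scene stay as the last step left them, time stands still between calls to the robot, and variables do not carry over. Pictures are saved under pics/ and viewed, at most 10 in all, crops included, and the job is handed in when it is done.

Besides the shell and the picture viewer there is one more tool, called after ">>>" by a JSON object that holds its "op" and its "data", one argument or row to a line. carry_out: Moves the arm, as the interface text tells. Its arguments: {"type":"object","properties":{"rows":{"type":"array"},"newtons":{"type":"number"}},"required":["rows"]}

```bash
mkdir -p pics; python3 - <<'E'
from plant import r
import cv2,numpy as np
s=r.get_state();print({k:np.round(v,3) for k,v in s.items()})
for n in("scene","top"):
    d=r.snapshot(n);cv2.imwrite(f"pics/{n}0.png",d["image"][:,:,::-1]);print(n,np.round(d["pose"],3).tolist(),d["fx"],d["cx"],d["cy"],d["dist_coeffs"])
E
```

```text
{'clock': np.float64(0.0), 'q': array([ 1.22 ,  0.69 , -0.195,  1.566,  0.157,  0.903, -0.215]), 'qd': array([-0.   ,  0.001, -0.   ,  0.002,  0.001, -0.   , -0.002]), 'joint_torque': array([ 1.0000e-03, -5.2757e+01, -1.2670e+00, -1.5343e+01, -5.3000e-02,
        7.0000e-03,  0.0000e+00]), 'tool_pos': array([ 0.234, -0.579,  0.238]), 'eef_rot': array([ 0.982,  0.191, -0.   , -0.001]), 'contact_force': array([ 0.17 ,  0.208, -0.026]), 'moment': array([-0.   ,  0.016, -0.019]), 'finger_force': np.float64(0.0), 'opening': np.float64(1.001)}
scene [[-0.998, -0.056, 0.023, 0.578], [0.06, -0.83, 0.554, 0.545], [-0.012, 0.555, 0.832, 0.954], [0.0, 0.0, 0.0, 1.0]] 585.417455752202 321.40457590482464 238.247746653848 [-0.01315551  0.          0.          0.          0.        ]
top [[0.028, 0.989, -0.144, 0.427], [-0.999, 0.033, 0.033, 0.018], [0.037, 0.143, 0.989, 0.876], [0.0, 0.0, 0.0, 1.0]] 456.78544236037317 326.9013930564251 237.27299191288208 [-0.07636128  0.          0.          0.          0.        ]
```

View pics/scene0.png

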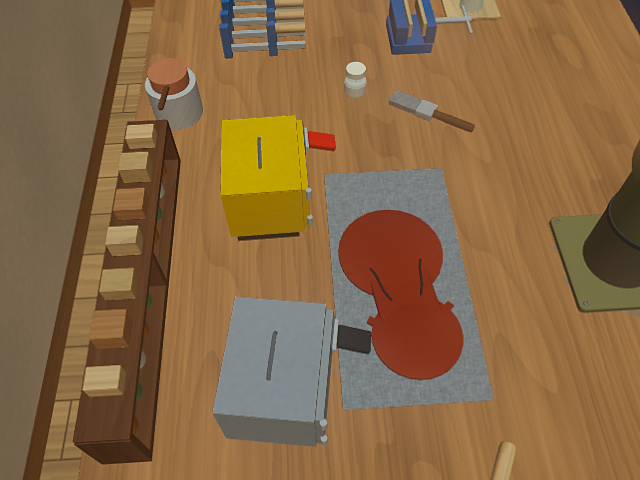

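View pics/top0.png

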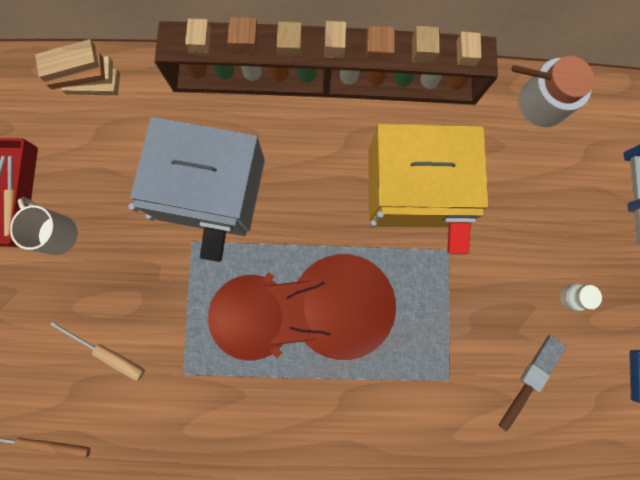

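The scene view shows the yellow cabinet with its red paddle near (320,140). The grey one, with a black paddle, is at (352,338). In the top view the yellow top face spans about (378–487, 126–215), with hinge knobs near (376,216) and the red paddle at (459,237). The violin lies on the mat at about (300,308).

```bash
cat > h.py <<'E'
from plant import r
import cv2,numpy as np
def ray(d,px):
    K=np.array([[d["fx"],0,d["cx"]],[0,d["fy"],d["cy"]],[0,0,1]])
    u=cv2.undistortPoints(np.float64(px).reshape(-1,1,2),K,np.array(d["dist_coeffs"])).reshape(-1,2)
    v=np.c_[u[:,0],-u[:,1],-np.ones(len(u))]@np.array(d["pose"])[:3,:3].T
    return np.array(d["pose"])[:3,3],v
def onz(d,px,z):
    o,v=ray(d,px);return o+v*((z-o[2])/v[:,2])[:,None]
def tri(d1,p1,d2,p2):
    o1,v1=ray(d1,[p1]);o2,v2=ray(d2,[p2]);v1,v2=v1[0],v2[0]
    t=np.linalg.lstsq(np.c_[v1,-v2],o2-o1,rcond=None)[0]
    a,b=o1+t[0]*v1,o2+t[1]*v2
    return (a+b)/2,np.linalg.norm(a-b)
def mask(d,c):
    h=cv2.cvtColor(d["image"],cv2.COLOR_RGB2HSV)
    if c=="red": m=((h[...,0]<4)|(h[...,0]>176))&(h[...,1]>200)&(h[...,2]>150)
    else: m=(h[...,0]>22)&(h[...,0]<32)&(h[...,1]>215)&(h[...,2]>c)
    m=m.astype(np.uint8)
    n,l,s,ce=cv2.connectedComponentsWithStats(m);i=1+np.argmax(s[1:,4]);return (l==i).astype(np.uint8),s[i],ce[i]
E
python3 - <<'E'
from h import *
S=r.snapshot("scene");T=r.snapshot("top")
for n,d in(("S",S),("T",T)):
    m,s,c=mask(d,"red");print(n,"red",s,c.round(1),cv2.boxPoints(cv2.minAreaRect(cv2.findContours(m,0,2)[0][0])).round(1).tolist())
    for v in(100,200):
        m,s,c=mask(d,v);k=max(cv2.findContours(m,0,2)[0],key=cv2.contourArea)
        print(n,"yel",v,s,c.round(1),cv2.approxPolyDP(k,4,True).reshape(-1,2).tolist())
print(tri(S,mask(S,"red")[2],T,mask(T,"red")[2]))
print(onz(T,[[378,126],[484,126],[487,208],[371,214]],.19).round(3), onz(T,[mask(T,"red")[2]],.129))
E
```

```text
S red [333 141   2   7   7] [333.7 144. ] [[333.0, 141.0], [334.0, 141.0], [334.0, 147.0], [333.0, 147.0]]
S yel 100 [ 221  115   87  115 7482] [261.6 164.6] [[294, 115], [222, 120], [221, 197], [228, 221], [242, 219], [245, 213], [248, 221], [250, 216], [254, 219], [247, 227], [255, 229], [255, 215], [262, 227], [265, 215], [269, 221], [268, 216], [275, 214], [275, 220], [284, 215], [277, 208], [289, 210], [289, 202], [294, 206], [291, 211], [297, 205], [294, 201], [300, 198], [289, 190], [299, 189], [298, 195], [300, 183], [304, 189], [307, 181], [301, 120]]
S yel 200 [221 160   1  23  23] [221. 171.] [[221, 160], [221, 182]]
T red [449 223  21  30 477] [458.5 237.6] [[447.8999938964844, 251.89999389648438], [449.8999938964844, 221.89999389648438], [469.1000061035156, 223.1999969482422], [467.1000061035156, 253.10000610351562]]Traceback (most recent call last):
  File "<stdin>", line 6, in <module>
  File "h.py", line 20, in mask
    n,l,s,ce=cv2.connectedComponentsWithStats(m);i=1+np.argmax(s[1:,4]);return (l==i).astype(np.uint8),s[i],ce[i]
                                                     ~~~~~~~~~^^^^^^^^^
    return _wrapfunc(a, 'argmax', axis=axis, out=out, **kwds)
    return bound(*args, **kwds)
ValueError: attempt to get argmax of an empty sequence
```

```bash
sed -i 's/(h\[...,1\]>200)&(h\[...,2\]>150)/(h[...,1]>180)\&(h[...,2]>175)/;s/h\[...,0\]<4)/h[...,0]<6)/' h.py
python3 - <<'E'
from h import *
S=r.snapshot("scene");T=r.snapshot("top")
for d in(S,T): print(mask(d,"red")[1:])
print(tri(S,mask(S,"red")[2],T,mask(T,"red")[2]))
z=lambda d,x,y:cv2.resize(d["image"][y:y+140,x:x+130],None,fx=4,fy=4,interpolation=2)[:,:,::-1]
cv2.imwrite("pics/z.png",cv2.resize(np.hstack([z(S,215,105),z(T,365,118)]),(780,420)))
E
```

```text
(array([308, 131,  27,  17, 334], dtype=int32), array([321.28742515, 139.22155689]))
(array([449, 223,  21,  30, 588], dtype=int32), array([459.16496599, 237.52210884]))
(array([ 0.54200197, -0.2284997 ,  0.13155378]), np.float64(0.0003935847341500959))
```

View pics/z.png

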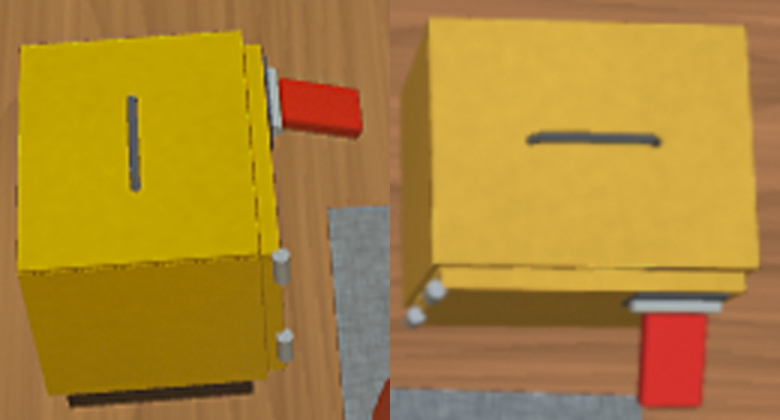

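The enlarged views give the four top-face corners of the yellow cabinet in both pictures. The paddle is triangulated at (0.542, -0.228, 0.132), which is plausible.

```bash
python3 - <<'E'
from h import *
S=r.snapshot("scene");T=r.snapshot("top")
s=[(222.3,120),(295.7,115.3),(301.3,190.3),(221.3,195.3)]
t=[(378.3,124),(483,127),(487.7,207.3),(379.7,206)]
s=np.array(s)[[3,0,1,2]]
P=[]
for a,b in zip(s,t):
    p,e=tri(S,a,T,b);P.append(p);print(p.round(4),round(e,4))
P=np.array(P);print("edges",[np.linalg.norm(P[i]-P[i-1]).round(4) for i in range(4)])
ex=(P[0]-P[3]+P[1]-P[2])[:2];ey=(P[0]-P[1]+P[3]-P[2])[:2]
yaw=[np.arctan2(ex[1],ex[0]),np.arctan2(-ey[0],ey[1])];print("yaw",yaw)
w=np.mean(yaw);R=np.array([[np.cos(w),-np.sin(w)],[np.sin(w),np.cos(w)]])
c=P.mean(0)[:2];print("c",c)
for q in([-.126,-.05],[-.076,.085],[-.086,-.05]):print(q,c+R@q)
k=cv2.findContours(mask(T,"red")[0],0,2)[0][0];b=cv2.boxPoints(cv2.minAreaRect(k));print(onz(T,b,.128).round(4))
st=r.get_state();from scipy.spatial.transform import Rotation as Ro
print(Ro.from_quat(st["eef_rot"]).as_matrix().round(3),st["clock"])
E
```

```text
[ 0.7237 -0.0858  0.1578] 0.0014
[ 0.7271 -0.2637  0.1607] 0.0001
[ 0.5887 -0.2678  0.1593] 0.0011
[ 0.5853 -0.0901  0.1539] 0.0008
edges [np.float64(0.1384), np.float64(0.1779), np.float64(0.1385), np.float64(0.1778)]
yaw [np.float64(0.030007222182770018), np.float64(0.019143483005035974)]
c [ 0.65620153 -0.17685649]
[-0.126, -0.05] [ 0.53146822 -0.22993758]
[-0.076, 0.085] [ 0.57813578 -0.0937497 ]
[-0.086, -0.05] [ 0.57145614 -0.22895466]
[[ 0.5666 -0.2124  0.128 ]
 [ 0.5678 -0.2471  0.128 ]
 [ 0.5183 -0.2462  0.128 ]
 [ 0.5173 -0.2119  0.128 ]]
[[ 0.927  0.375 -0.   ]
 [ 0.375 -0.927  0.   ]
 [-0.    -0.    -1.   ]] 0.4
```

>>> {"op": "carry_out", "data": {
  "rows": [
    [[1.6, -0.8, 0], [0, 0, 1], 0],
    [[5, -2.6, 0], [0, 0, 3], 0],
    [[9, -4.7, 0], [0, 0, 5], 0],
    [[13.2, -6.9, 0], [0, 0, 7], 0],
    [[17.5, -9.2, 0], [0, 0, 9], 0],
    [[21.8, -11.4, 0], [0, 0, 11], 0],
    [[26, -13.6, 0], [0, 0, 13], 0],
    [[30.2, -15.8, 1], [0, 0, 15], 0],
    [[34.4, -18, 2], [0, 0, 17], 0],
    [[38, -19.9, 3], [0, 0, 19], 0],
    [[40, -20.9, 3.5], [0, 0, 20], 0],
    [[40.6, -21.2, 3.9], [0, 0, 20.6], 0]
  ],
  "newtons": 25
}}

```text
clock: 1.6
tool_pos: [0.5336, -0.2268, 0.1993]
eef_rot: [1.0, 0.015, 0.001, -0.001]
contact_force: [0.8, 0.2, -0.0]
opening: 1.001
finger_force: 0.0
```

>>> {"op": "carry_out", "data": {
  "rows": [
    [[0, 0, 0], [0, 0, 0], 0],
    [[0, 0, 0], [0, 0, 0], 0]
  ]
}}

```text
clock: 1.8
tool_pos: [0.5301, -0.2324, 0.1999]
eef_rot: [1.0, 0.011, -0.0, 0.001]
contact_force: [-0.4, -0.7, 0.6]
opening: 0.995
finger_force: 0.0
```

```bash
python3 - <<'E'
from h import *
from scipy.spatial.transform import Rotation as Ro
st=r.get_state();print({k:np.round(st[k],4) for k in("clock","q","tool_pos","contact_force")},Ro.from_quat(st["eef_rot"]).as_matrix().round(3))
S=r.snapshot("scene");T=r.snapshot("top")
cv2.imwrite("pics/c1.png",np.hstack([cv2.resize(d["image"][y:y+220,x:x+200],(400,440)) for d,x,y in((S,215,50),(T,350,110))])[:,:,::-1])
E
```

```text
{'clock': np.float64(1.8), 'q': array([ 0.3518,  0.674 , -0.0326,  1.7542,  0.0336,  0.7143, -1.2469]), 'tool_pos': array([ 0.5301, -0.2324,  0.1999]), 'contact_force': array([-0.3898, -0.6554,  0.5729])} [[ 1.     0.023 -0.001]
 [ 0.023 -1.    -0.001]
 [-0.001  0.001 -1.   ]]
```

View pics/c1.png

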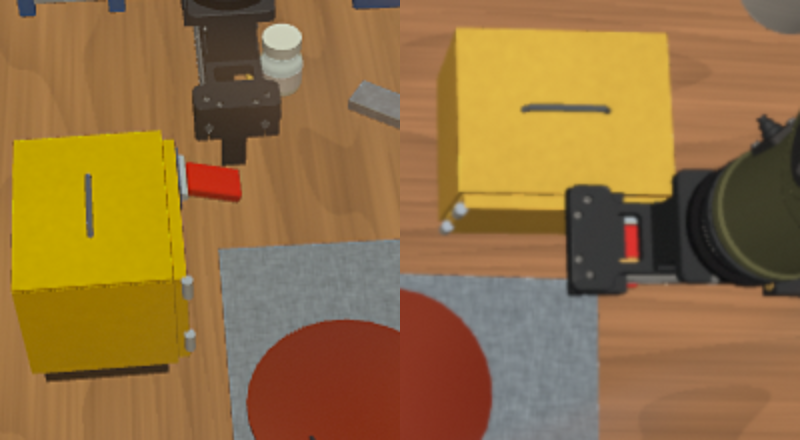

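The hover is right: the gripper is centred over the paddle. The last joint would run out of range during the swing, though, so I first make the equivalent half turn.

>>> {"op": "carry_out", "data": {
  "rows": [
    [[0, 0, 0], [0, 0, -8], 0],
    [[0, 0, 0], [0, 0, -16], 0],
    [[0, 0, 0], [0, 0, -24], 0],
    [[0, 0, 0], [0, 0, -32], 0],
    [[0, 0, 0], [0, 0, -40], 0],
    [[0, 0, 0], [0, 0, -48], 0],
    [[0, 0, 0], [0, 0, -56], 0],
    [[0, 0, 0], [0, 0, -64], 0],
    [[0, 0, 0], [0, 0, -72], 0],
    [[0, 0, 0], [0, 0, -80], 0],
    [[0, 0, 0], [0, 0, -88], 0],
    [[0, 0, 0], [0, 0, -96], 0]
  ]
}}

```text
clock: 3.1
tool_pos: [0.5304, -0.2324, 0.2001]
eef_rot: [0.659, 0.753, -0.001, 0.0]
contact_force: [0.1, -1.1, 0.3]
opening: 0.998
finger_force: 0.0
```

>>> {"op": "carry_out", "data": {
  "rows": [
    [[0, 0, 0], [0, 0, -8], 0],
    [[0, 0, 0], [0, 0, -16], 0],
    [[0, 0, 0], [0, 0, -24], 0],
    [[0, 0, 0], [0, 0, -32], 0],
    [[0, 0, 0], [0, 0, -40], 0],
    [[0, 0, 0], [0, 0, -48], 0],
    [[0, 0, 0], [0, 0, -56], 0],
    [[0, 0, 0], [0, 0, -64], 0],
    [[0, 0, 0], [0, 0, -72], 0],
    [[0, 0, 0], [0, 0, -80], 0],
    [[0, 0, 0], [0, 0, -84], 0],
    [[0, 0, 0], [0, 0, -84], 0]
  ]
}}

```text
clock: 4.3
tool_pos: [0.5304, -0.2324, 0.1996]
eef_rot: [-0.011, 1.0, -0.0, -0.0]
contact_force: [-0.8, 0.4, -0.7]
opening: 1.0
finger_force: 0.0
```

```bash
python3 - <<'E'
from h import *
from scipy.spatial.transform import Rotation as Ro
st=r.get_state();print({k:np.round(st[k],4) for k in("clock","q","tool_pos","contact_force")},Ro.from_quat(st["eef_rot"]).as_matrix().round(3))
E
```

```text
{'clock': np.float64(4.3), 'q': array([ 0.8291,  0.8223, -0.9143,  1.728 ,  0.7678,  0.9915,  1.2123]), 'tool_pos': array([ 0.5304, -0.2324,  0.1996]), 'contact_force': array([-0.8247,  0.3862, -0.6506])} [[-1.    -0.023 -0.001]
 [-0.023  1.    -0.001]
 [ 0.001 -0.001 -1.   ]]
```

>>> {"op": "carry_out", "data": {
  "rows": [
    [[-0.1, 0.2, 1], [0, 0, 0], 0],
    [[-0.1, 0.2, 2.5], [0, 0, 0], 0],
    [[-0.1, 0.2, 4.5], [0, 0, 0], 0],
    [[-0.1, 0.2, 6.5], [0, 0, 0], 0],
    [[-0.1, 0.2, 8], [0, 0, 0], 0],
    [[-0.1, 0.2, 8.8], [0, 0, 0], 0],
    [[-0.1, 0.2, 9.1], [0, 0, 0], 0],
    [[-0.1, 0.2, 9.1], [0, 0, 0], 0.4],
    [[-0.1, 0.2, 9.1], [0, 0, 0], 0.7],
    [[-0.1, 0.2, 9.1], [0, 0, 0], 0.7],
    [[-0.1, 0.2, 9.1], [0, 0, 0], 0.7],
    [[-0.1, 0.2, 9.1], [0, 0, 0], 0.7]
  ],
  "newtons": 25
}}

```text
clock: 5.5
tool_pos: [0.5325, -0.2285, 0.1091]
eef_rot: [-0.013, 1.0, -0.0, 0.0]
contact_force: [-0.2, 0.4, -0.2]
opening: 0.571
finger_force: 0.0
```

>>> {"op": "carry_out", "data": {
  "rows": [
    [[0, 0, 0], [0, 0, 0], 0.8],
    [[0, 0, 0], [0, 0, 0], 0.8],
    [[0, 0, 0], [0, 0, 0], 0.8],
    [[0, 0, 0], [0, 0, 0], 0.8]
  ]
}}

```text
clock: 5.9
tool_pos: [0.532, -0.2295, 0.1087]
eef_rot: [-0.012, 1.0, -0.001, -0.0]
contact_force: [-0.2, -3.7, 1.5]
opening: 0.408
finger_force: 25.0
```

The opening is 36 mm with 25 N of grip, so the paddle is held. Next I lift it along its arc.

>>> {"op": "carry_out", "data": {
  "rows": [
    [[0.05, 0, -0.4], [0, 0, 0], 0.8],
    [[0.1, 0, -0.8], [0, 0, 0], 0.8],
    [[0.15, 0, -1.2], [0, 0, 0], 0.8],
    [[0.1, 0, -1.6], [0, 0, 0], 0.8],
    [[0.05, 0, -1.9], [0, 0, 0], 0.8],
    [[0.05, 0, -2.1], [0, 0, 0], 0.8],
    [[0.05, 0, -2.1], [0, 0, 0], 0.8],
    [[0.05, 0, -2.1], [0, 0, 0], 0.8]
  ]
}}

```text
clock: 6.7
tool_pos: [0.5307, -0.2294, 0.1295]
eef_rot: [-0.012, 1.0, -0.001, -0.001]
contact_force: [-2.0, -5.4, -7.9]
opening: 0.408
finger_force: 25.0
```

```bash
python3 - <<'E'
from h import *
from scipy.spatial.transform import Rotation as Ro
st=r.get_state();p=st["tool_pos"];R=Ro.from_quat(st["eef_rot"]).as_matrix();print(st["clock"],p,st["contact_force"])
H=np.array([.578,-.0937,p[2]])
for n in range(1,23):
    a=np.deg2rad(4*n);t=H+Ro.from_rotvec([0,0,-a]).apply(p-H);print(4*n,(R.T@(t-p)*100).round(2),t.round(3))
E
```

```text
6.7 [ 0.53072346 -0.22936082  0.12947597] [-1.96749351 -5.39476825 -7.91337531]
4 [0.93 0.39 0.  ] [ 0.521 -0.226  0.129]
8 [1.82 0.84 0.  ] [ 0.512 -0.221  0.129]
12 [2.68 1.35 0.  ] [ 0.504 -0.217  0.129]
16 [3.51 1.92 0.01] [ 0.495 -0.211  0.129]
20 [4.29 2.54 0.01] [ 0.487 -0.205  0.129]
24 [5.03 3.22 0.01] [ 0.48  -0.198  0.129]
28 [5.72 3.95 0.01] [ 0.473 -0.191  0.129]
32 [6.36 4.72 0.01] [ 0.466 -0.184  0.129]
36 [6.94 5.54 0.01] [ 0.46  -0.176  0.129]
40 [7.46 6.4  0.01] [ 0.455 -0.167  0.129]
44 [7.92 7.29 0.01] [ 0.45  -0.158  0.129]
48 [8.32 8.21 0.01] [ 0.446 -0.149  0.129]
52 [8.65 9.16 0.01] [ 0.442 -0.14   0.129]
56 [8.920e+00 1.012e+01 1.000e-02] [ 0.439 -0.13   0.129]
60 [9.110e+00 1.111e+01 1.000e-02] [ 0.437 -0.121  0.129]
64 [ 9.24 12.1   0.  ] [ 0.435 -0.111  0.129]
68 [ 9.3 13.1  0. ] [ 0.435 -0.101  0.129]
72 [ 9.29 14.1   0.  ] [ 0.434 -0.091  0.129]
76 [ 9.21 15.1  -0.  ] [ 0.435 -0.081  0.129]
80 [ 9.06 16.09 -0.  ] [ 0.436 -0.071  0.129]
84 [ 8.84 17.07 -0.  ] [ 0.438 -0.061  0.129]
88 [ 8.550e+00  1.803e+01 -1.000e-02] [ 0.441 -0.051  0.129]
```

The wrist reads 7.9 N downward at full lift, consistent with the spring. I swing the first 40 degrees.

>>> {"op": "carry_out", "data": {
  "rows": [
    [[0.47, 0.18, 0], [0, 0, 2], 0.8],
    [[0.93, 0.39, 0], [0, 0, 4], 0.8],
    [[1.82, 0.84, 0], [0, 0, 8], 0.8],
    [[2.68, 1.35, 0], [0, 0, 12], 0.8],
    [[3.51, 1.92, 0], [0, 0, 16], 0.8],
    [[4.29, 2.54, 0], [0, 0, 20], 0.8],
    [[5.03, 3.22, 0], [0, 0, 24], 0.8],
    [[5.72, 3.95, 0], [0, 0, 28], 0.8],
    [[6.36, 4.72, 0], [0, 0, 32], 0.8],
    [[6.94, 5.54, 0], [0, 0, 36], 0.8],
    [[7.46, 6.4, 0], [0, 0, 40], 0.8],
    [[7.46, 6.4, 0], [0, 0, 40], 0.8]
  ]
}}

```text
clock: 7.9
tool_pos: [0.4547, -0.1644, 0.13]
eef_rot: [0.329, 0.944, 0.0, -0.001]
contact_force: [-1.4, -2.2, -9.0]
opening: 0.407
finger_force: 25.1
```

```bash
python3 - <<'E'
from h import *
from scipy.spatial.transform import Rotation as Ro
st=r.get_state();p=st["tool_pos"];R=Ro.from_quat(st["eef_rot"]).as_matrix();print(st["clock"],p,st["contact_force"],st["q"].round(2),st["opening"])
H=np.array([.578,-.0937,p[2]]);print(np.linalg.norm((p-H)[:2]))
for n in range(1,14):
    a=np.deg2rad(4*n);t=H+Ro.from_rotvec([0,0,-a]).apply(p-H);print(4*n,(R.T@(t-p)*100).round(2).tolist())
T=r.snapshot("top");S=r.snapshot("scene")
cv2.imwrite("pics/c2.png",np.hstack([cv2.resize(d["image"][y:y+220,x:x+200],(400,440)) for d,x,y in((S,215,50),(T,330,110))])[:,:,::-1])
E
```

```text
7.9 [ 0.45471645 -0.16441229  0.1299839 ] [-1.40508454 -2.21568633 -8.95300996] [ 0.64  0.76 -0.63  2.07  0.83  0.58  0.31] 0.4065110930248064
0.14212339942467436
4 [0.91, 0.4, 0.0]
8 [1.79, 0.86, 0.0]
12 [2.63, 1.38, 0.0]
16 [3.44, 1.96, 0.01]
20 [4.2, 2.59, 0.01]
24 [4.92, 3.28, 0.01]
28 [5.58, 4.01, 0.01]
32 [6.2, 4.79, 0.01]
36 [6.76, 5.61, 0.01]
40 [7.26, 6.47, 0.01]
44 [7.7, 7.36, 0.01]
48 [8.07, 8.28, 0.02]
52 [8.38, 9.22, 0.02]
```

View pics/c2.png

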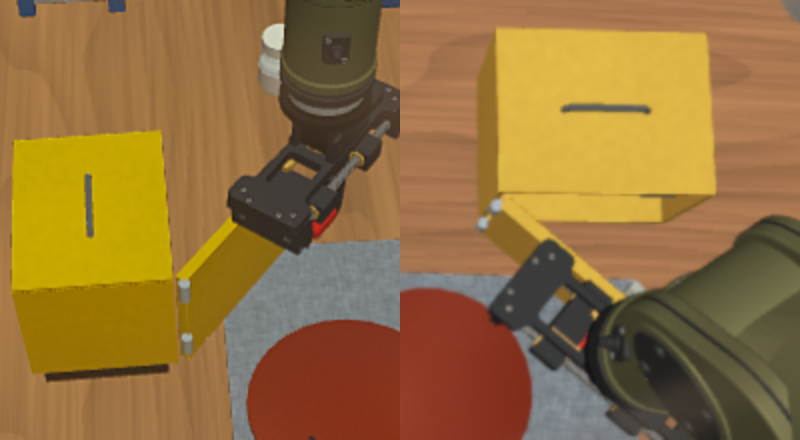

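The door is open about 40 degrees with the paddle still held. I continue the swing.

>>> {"op": "carry_out", "data": {
  "rows": [
    [[0.91, 0.4, 0], [0, 0, 4], 0.8],
    [[1.79, 0.86, 0], [0, 0, 8], 0.8],
    [[2.63, 1.38, 0], [0, 0, 12], 0.8],
    [[3.44, 1.96, 0], [0, 0, 16], 0.8],
    [[4.2, 2.59, 0], [0, 0, 20], 0.8],
    [[4.92, 3.28, 0], [0, 0, 24], 0.8],
    [[5.58, 4.01, 0], [0, 0, 28], 0.8],
    [[6.2, 4.79, 0], [0, 0, 32], 0.8],
    [[6.76, 5.61, 0], [0, 0, 36], 0.8],
    [[7.26, 6.47, 0], [0, 0, 40], 0.8],
    [[7.7, 7.36, 0], [0, 0, 44], 0.8],
    [[8.07, 8.28, 0], [0, 0, 48], 0.8]
  ]
}}

```text
clock: 9.2
tool_pos: [0.4436, -0.049, 0.1297]
eef_rot: [0.685, 0.729, 0.001, -0.001]
contact_force: [-3.8, 1.1, -8.3]
opening: 0.404
finger_force: 25.0
```

>>> {"op": "carry_out", "data": {
  "rows": [
    [[0, 0, 0], [0, 0, 0], 0.8],
    [[0, 0, 0], [0, 0, 0], 0.8],
    [[0, 0, 0.5], [0, 0, 0], 0.8],
    [[0, 0, 1], [0, 0, 0], 0.8],
    [[0, 0, 1.5], [0, 0, 0], 0.8],
    [[0, 0, 2], [0, 0, 0], 0.8],
    [[0, 0, 2], [0, 0, 0], 0.8]
  ]
}}

```text
clock: 9.9
tool_pos: [0.4439, -0.0507, 0.1111]
eef_rot: [0.684, 0.729, 0.0, 0.0]
contact_force: [-6.2, 1.2, 12.3]
opening: 0.408
finger_force: 25.0
```

```bash
python3 - <<'E'
from h import *
st=r.get_state();p=st["tool_pos"];print(st["clock"],p,st["q"].round(2),st["contact_force"])
T=r.snapshot("top");S=r.snapshot("scene")
cv2.imwrite("pics/c3.png",np.hstack([cv2.resize(d["image"][y:y+220,x:x+200],(400,440)) for d,x,y in((S,215,80),(T,300,110))])[:,:,::-1])
E
```

```text
9.9 [ 0.44389077 -0.05068752  0.11108217] [ 0.19  0.72 -0.28  2.2   0.65  0.3  -0.6 ] [-6.1813934   1.23947035 12.33454595]
```

View pics/c3.png

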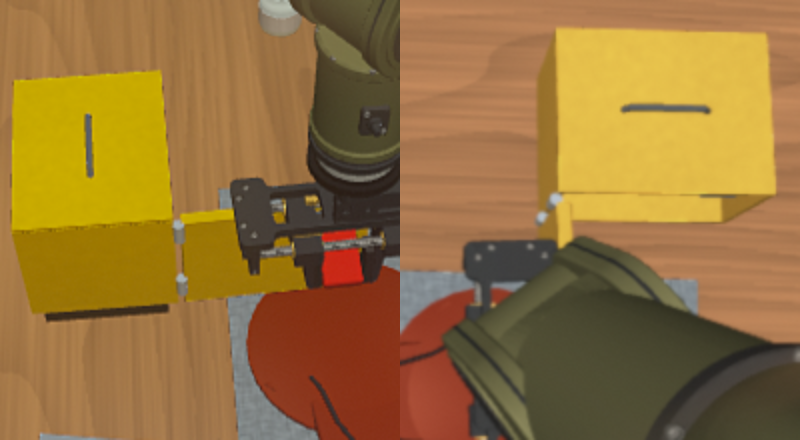

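The door stands about square and the paddle is back at rest, pressing lightly on its stop. Next I release it and retreat upward.

>>> {"op": "carry_out", "data": {
  "rows": [
    [[0, 0, -0.1], [0, 0, 0], 0.8],
    [[0, 0, -0.15], [0, 0, 0], 0.2],
    [[0, 0, -0.15], [0, 0, 0], 0.2],
    [[0, 0, -0.15], [0, 0, 0], 0.2],
    [[0, 0, -0.15], [0, 0, 0], 0.2],
    [[0, 0, -0.15], [0, 0, 0], 0.2],
    [[0, 0, -0.15], [0, 0, 0], 0.2]
  ]
}}

```text
clock: 10.7
tool_pos: [0.4443, -0.0512, 0.1112]
eef_rot: [0.685, 0.728, 0.0, 0.0]
contact_force: [0.1, -0.9, 0.8]
opening: 0.804
finger_force: 0.0
```

>>> {"op": "carry_out", "data": {
  "rows": [
    [[0, 0, -0.5], [0, 0, 0], 0.2],
    [[0, 0, -1.5], [0, 0, 0], 0.2],
    [[0, 0, -3], [0, 0, 0], 0.2],
    [[0, 0, -5], [0, 0, 0], 0.2],
    [[0, 0, -7.5], [0, 0, 0], 0.2],
    [[0, 0, -10], [0, 0, 0], 0.2],
    [[0, 0, -12], [0, 0, 0], 0.2],
    [[0, 0, -14], [0, 0, 0], 0.2],
    [[0, 0, -15], [0, 0, 0], 0.2],
    [[0, 0, -15], [0, 0, 0], 0.2],
    [[0, 0, -15], [0, 0, 0], 0.2],
    [[0, 0, -15], [0, 0, 0], 0.2]
  ]
}}

```text
clock: 11.9
tool_pos: [0.4434, -0.0513, 0.2603]
eef_rot: [0.685, 0.728, -0.001, -0.001]
contact_force: [0.0, 0.9, -0.1]
opening: 0.802
finger_force: 0.0
```

```bash
python3 - <<'E'
from h import *
st=r.get_state();p=st["tool_pos"];print(st["clock"],p,st["qd"].round(3),st["contact_force"])
T=r.snapshot("top");S=r.snapshot("scene")
cv2.imwrite("pics/c4.png",np.hstack([cv2.resize(d["image"],(400,300)) for d in(S,T)])[:,:,::-1])
E
```

```text
11.9 [ 0.44340968 -0.05133671  0.26033118] [-0.003  0.003 -0.001 -0.003 -0.003  0.003  0.   ] [ 0.00849327  0.92127065 -0.11389933]
```

View pics/c4.png

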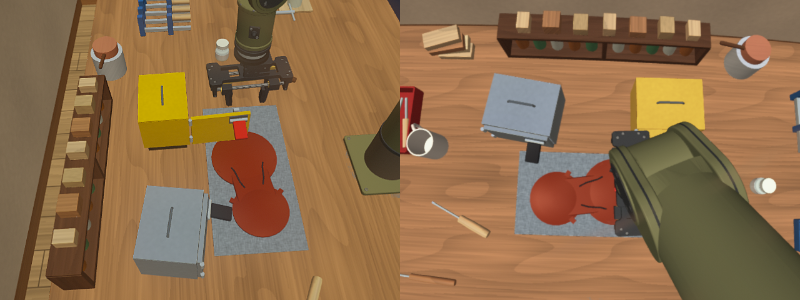

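The door stands open square, the paddle has dropped back, the gripper is clear, and the grey door and violin plate look untouched.

```bash
python3 -c "
from plant import r
print(r.finish_job())"
```

```text
the job is handed in; nothing more can be done
None
```

The yellow cabinet door stands open about square with its paddle released, the grey cabinet and violin plate look undisturbed, and the job was handed in at about 12 s; no verdict came back.

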